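# Roll the capacitor lug-up and lay it in the cradle

### The arm

A 7-joint arm with a two-finger parallel gripper is mounted at the origin on the work surface. World frame = base frame: x ahead of the robot, y to its left, z up, the work surface at z = 0. Lengths are in mm, angles in rad, forces in N, time in s.
With the tool pointing down it reaches from about 400 to 875 mm from the base axis. Payload 4.4 kg.
Tool frame: the origin (TCP) lies at the very end of the fingers, on their centre line; the grasp point (between the pads) lies ctrl.grip_depth behind it (ctrl.grip_depth is the distance from the TCP to the grasp point, in mm); y points along the fingers, x is the direction in which the jaws open and shut, and the axes are right-handed (so a half turn about y gives the same grasp; the last joint's range is limited). The gripper opens to 85 mm and grips with 20 to 120 N. Pads are 22 mm wide; open, the fingers measure 114 mm over their backs; the gripper's body (76 mm by 85 mm) begins 54 mm behind the grasp point. The pads swing forward as they close: fully open they stand 13 mm farther back than shut.
Start: joints at [-1.223, 0.628, 0.038, 1.517, -0.027, 0.996, -0.02], TCP at [261.338, 595.164, 231.313] pointing down, gripper open.
Joint ranges: [-3.06, 3.06], [-0.37, 2.12], [-1.25, 1.32], [0.18, 2.47], [-1.1, 4.24], [0.23, 1.98], [-2.94, 2.94]. Speed limits (rad/s): [2.57, 2.57, 3.14, 3.14, 3.14, 3.14, 3.14].

### API

Orientations are given as [roll, pitch, yaw] about the fixed x, y, z axes, in that order (R = Rz(yaw) Ry(pitch) Rx(roll)).
In Python, from cell import ctrl gives the robot as it stands.
- The arm moves only by the tool apply_moves, never from a script. Its argument "motion" is a list of rows, each a list of 5 numbers: the shift along the tool's x, y, z in cm, then the turn about the tool's y in rad, then the finger opening in cm, from 0 to 8.54. In form: [[tx, ty, tz, roll, hand], ...]. A call has 1 to 20 rows; each row is the pose to reach, as a shift and turn from the pose commanded when the call began, along the tool's axes at that moment; what a row does not reach only later rows make up. A row lasts 1/8 s, in which the tool goes at most 62.5 mm and 10.7 degrees, less where a joint would pass 70% of its speed; a pose out of reach is approached as far as the arm can. A call with a gripper value outside its range is refused whole. The fingers move at their own pace and stop on an object; the grip force is fixed at half the most. Time passes only in rows, so rows that repeat a pose let the fingers close. It gives the time, the measured TCP pose, the force and the opening at its end, in the units of the state.
- ctrl.read_state(): the state, without advancing time (a new reading comes with each control period).
- ctrl.get_image(name): name is "side" or "top" or "wrist"; returns a dict with "image" (400x640x3 uint8, red, green, blue), "vfov" (degrees; the focal length in pixels is half the picture's height over the tangent of half this angle, whatever the lens; pixels are square), "cx", "cy" (the principal point, pixels), "extrinsics" (4x4, takes a point from world to camera coordinates); the wrist camera has in their place "tool_from_camera" (4x4, takes a point from camera to tool coordinates, whose origin is the TCP and whose axes are the tool frame's). Camera axes: x right, y up, looking along -z (the intrinsics and any distortion apply to the point x, -y, -z); pixel columns grow to the right and rows downward; lengths in mm; the calibration is good to about 2 mm. The wrist camera is an equidistant fisheye: a pixel r from the principal point sees the ray r / f radians off the axis. A picture is of the moment at which its call begins: read the wrist's pose just before it. There is no depth.
- ctrl.finish_job(): hands the job in, once; it reports no verdict.
Trained networks look in a picture, given as the dict that the camera call returned (one of the last four; its "shot" number tells which), for a name from the list of things; names that differ only in an ending like _2 or _b are one class to them, and where a whole thing is asked for, a point or a joint stands for the part that bears it (a point fixed in the world has none). Each returns a list of dicts, best first, with "confidence" (0 to 1); they miss things now and then, are a little off and sometimes report something else, mostly with a low value. They report only what shows in the picture. A call takes as long as a camera call. They do not tell look-alikes from the thing itself.
- ctrl.search_frame(picture, query): "location" ([x, y, z] in mm, in world coordinates, good to about 4 mm: the middle of the surface that is visible of it).
- ctrl.mark_of(picture, query): "location" ([x, y, z] in mm, in world coordinates, good to about 4 mm: a listed point, or the origin of a listed thing).
The state is a dict: "clock": time; "qpos": joint angles; "qd": joint speeds; "tau": joint torques, N m; "eef_pos": TCP position; "tool_rot": TCP orientation; "force": force on the tool from outside, world axes, zero at the start; "torque": the same for the moment, N m; "width": finger opening in mm.
Only numpy, scipy, OpenCV 4.12 (cv2) and the standard library are available. Lean on these libraries where they do the work, as an engineer would, in place of code of your own. Each camera call takes 0.05 s, during which the arm holds its last target.

### The job

Roll the big silver capacitor along the cork work mat, without lifting it, until the lug on its end stands straight up. Then carry it to the wooden cradle and lay it gently in the two V notches, plain end towards the end board and lug still straight up, ready for soldering, and let go. Do not disturb the spray can, the jar or the screwdriver.

Things in the scene. Friction and masses are not known exactly. Their poses are not given: they have to be found in the camera images.
- capacitor: Large capacitor: a plain silver cylinder 50 mm in diameter and 120 mm long, about 0.35 kg, lying on the mat. Origin at the middle of the cylinder, on its axis; x axis along the cylinder towards the end that carries the lug. On the mat the origin is 29 mm above the table.
- lug_head: Black terminal head, tight on the capacitor's end: a neck 16 mm in diameter from 60 to 96 mm along x, with one flat steel lug (26 mm along x, 7 mm thick) standing out sideways to 23 mm from the axis; a low black button is on the other side of the neck. Origin and x axis are the capacitor's; z points from the axis to the lug, so z straight up means lug straight up.
- lug_tip (a point): Middle of the lug's outer edge, 78 mm along x from the capacitor's origin and 23 mm from its axis.
- mat: Flat cork work mat 300 x 240 mm, 4 mm thick, fixed to the bench. Origin at the centre of its underside, x along the 300 mm side.
- cradle: Fixed wooden cradle: base board 190 x 90 x 12 mm, two 90 degree V notches 22 mm thick, 70 mm wide at the mouth, at x = -45 and +45 mm; the 68 mm gap between them is open for fingers. Upright end board, 75 mm high, at the -x end, inner face at x = -82 mm. Origin at the underside midway between the notches; x along the notches, away from the end board; z up.
- cradle_seat (a point): Where the middle of the capacitor's axis lies when it is seated: midway between the two notches, 52 mm above the bench.
- spray_can: Bystander: white spray can, 52 mm diameter, 170 mm tall, standing. Origin at the centre of its underside.
- jar: Bystander: amber glass jar with a dark lid, 64 mm diameter, 80 mm tall. Origin at the centre of its underside.
- screwdriver: Bystander: black-handled screwdriver 190 mm long lying on the bench between the mat and the cradle, along its own x.
Not all that is in view belongs to the job. Several things have the shape of the cradle; the one meant has the colours described above.

How it is judged (in metres and radians):
On the way:
1. the capacitor lies on the mat with its lug within 14 degrees of straight up (angle between lug_head's own z axis and vertical below 0.25 rad and height (world z) of capacitor below 0.034 m and x of capacitor in the frame of mat between -0.15 and 0.15 m and y of capacitor in the frame of mat between -0.12 and 0.12 m), for 0.3 s.
At the end, for the whole second after the job is handed in: The capacitor rests, released, in both V notches: middle within 16 mm of midway (22 mm towards the end board), within 6 mm sideways and 5 mm in height, axis within 6 degrees of the cradle's, plain end towards the end board, lug within 17 degrees of straight up (angle between lug_head's own z axis and vertical below 0.3 rad and x of capacitor in the frame of cradle between -0.022 and 0.016 m and y of capacitor in the frame of cradle between -0.006 and 0.006 m and z of capacitor in the frame of cradle between 0.046 and 0.057 m and angle between the x axis of capacitor and the x axis of cradle, either way round below 0.1 rad and x of lug_tip in the frame of cradle above 0.04 m and linear speed of capacitor below 0.02 m/s); the robot touches nothing.
It fails at once if the capacitor is lifted more than 12 mm off the mat while its lug is over 29 degrees from straight up (height (world z) of capacitor above 0.041 m and angle between lug_head's own z axis and vertical above 0.5 rad).
It fails at once if the capacitor is pressed on the cradle with over 45 N, or dropped into it from more than about 8 mm (falling faster than 0.4 m/s) (contact force between capacitor and cradle above 45 N or (distance between capacitor and cradle_seat below 0.02 m and linear speed of capacitor above 0.4 m/s)).
It fails at once if a bystander (spray can, jar, screwdriver) is moved by more than 20 mm (distance of any of spray_can, jar, screwdriver from where it was at the start of the episode above 0.02 m).
It also fails if it takes over 45 s, if anything falls off the work surface, if the arm or the gripper's body presses on something with over 40 N, if the wrist force passes 120 N, or if a joint passes its speed limit or range.

## Working session

There is one attempt and no reset: what is moved stays moved. The work goes in short steps, Python scripts to look and compute and a tool call to move; the robot and the scene stay as the last step left them, time stands still between calls to the robot, and variables do not carry over. Pictures are saved under pics/ and viewed, and the job is handed in when it is done.

Besides the shell and the picture viewer there is one more tool, called after "Request:" as name([rows], argument=value, ...), one row to a line, values as JSON. apply_moves: Moves the arm, as the interface text tells. Its arguments: {"type":"object","properties":{"motion":{"type":"array","items":{"type":"array","items":{"type":"number"}}}},"required":["motion"]}

```bash
ls; mkdir -p pics; cat > h.py <<'E'
import numpy as np, cv2
from cell import ctrl
from scipy.spatial.transform import Rotation as R
def save(p,n): cv2.imwrite('pics/'+n, cv2.cvtColor(p['image'],cv2.COLOR_RGB2BGR))
def proj(p,X):
    X=np.atleast_2d(X); E=np.array(p['extrinsics']); c=(E[:3,:3]@X.T).T+E[:3,3]
    f=200/np.tan(np.radians(p['vfov'])/2)
    return np.c_[p['cx']+f*c[:,0]/-c[:,2], p['cy']-f*c[:,1]/-c[:,2]]
def back(p,uv,z):
    E=np.array(p['extrinsics']); f=200/np.tan(np.radians(p['vfov'])/2)
    d=np.array([(uv[0]-p['cx'])/f,-(uv[1]-p['cy'])/f,-1]); Rw=E[:3,:3].T; o=-Rw@E[:3,3]; d=Rw@d
    return o+d*(z-o[2])/d[2]
E
python3 - <<'E'
from h import *
np.set_printoptions(precision=4,suppress=True)
s=ctrl.read_state(); print(s, ctrl.grip_depth)
for n in ['side','top','wrist']:
    p=ctrl.get_image(n); save(p,n+'0.png'); print(n,{k:v for k,v in p.items() if k!='image'})
    for q in ['capacitor','lug_head','lug_tip','mat','cradle','cradle_seat','spray_can','jar','screwdriver']:
        try:
            for r in ctrl.mark_of(p,q)[:4]: print(q,np.round(r['location']),round(r['confidence'],2))
        except Exception as e: print(q,e)
E
```

```text
pics
{'clock': 0.0, 'qpos': array([-1.2228,  0.6293,  0.0384,  1.5184, -0.027 ,  0.9963, -0.02  ]), 'qd': array([-0.0008,  0.    , -0.0003, -0.0001, -0.0006, -0.0006, -0.    ]), 'tau': array([  0.0011, -56.3397,   1.2266, -19.3443,   0.011 ,   0.0107,
         0.    ]), 'eef_pos': array([261.0989, 594.5878, 230.4039]), 'tool_rot': array([-1.5708,  0.0018,  1.157 ]), 'force': array([-0.6335,  0.1147,  0.1985]), 'torque': array([-0.0625,  0.009 , -0.0208]), 'width': 85.29701390874652} 18.700000000000003
side {'vfov': 44.32210027467025, 'cx': 312.7448172169206, 'cy': 205.4972849692075, 'extrinsics': array([[    0.7677,    -0.6405,    -0.0196,  -317.4997],
       [    0.3719,     0.4205,     0.8276,  -264.5559],
       [   -0.5219,    -0.6426,     0.561 , -1026.7459],
       [    0.    ,     0.    ,     0.    ,     1.    ]]), 'shot': 1}
capacitor [ 512. -217.   32.] 0.9
lug_tip [ 514. -142.    8.] 0.41
mat [ 509. -203.   -1.] 0.7
cradle [283. 253.   2.] 0.98
cradle [753. 272.   4.] 0.85
cradle [505. 208.  -0.] 0.72
cradle_seat [757. 273.  52.] 0.57
cradle_seat [277. 255.  51.] 0.56
spray
[... 739 characters left out ...]
68. 427.   1.] 0.59
jar [755.  45.   0.] 0.9
screwdriver [541. -12.   2.] 0.84
screwdriver [ 514. -144.    8.] 0.7
wrist {'vfov': 65.70646984690485, 'cx': 317.37151521667437, 'cy': 198.24611852657952, 'tool_from_camera': array([[   1.    ,    0.0016,    0.0006,   -1.2792],
       [   0.0001,    0.2966,   -0.955 , -142.4321],
       [  -0.0017,    0.955 ,    0.2966,   75.1902],
       [   0.    ,    0.    ,    0.    ,    1.    ]]), 'shot': 3}
capacitor [ 510. -220.   30.] 0.5
mat [ 500. -201.    6.] 0.56
cradle [506. 204.  -0.] 0.89
cradle [282. 250.  -4.] 0.76
cradle_seat [504. 209.  46.] 0.96
cradle_seat [279. 252.  50.] 0.94
spray_can [471. 426.   1.] 0.91
screwdriver [470. 427.  -1.] 0.22
```

View pics/side0.png

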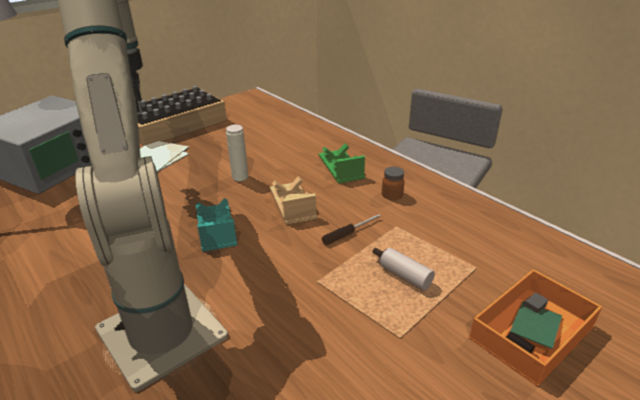

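View pics/top0.png

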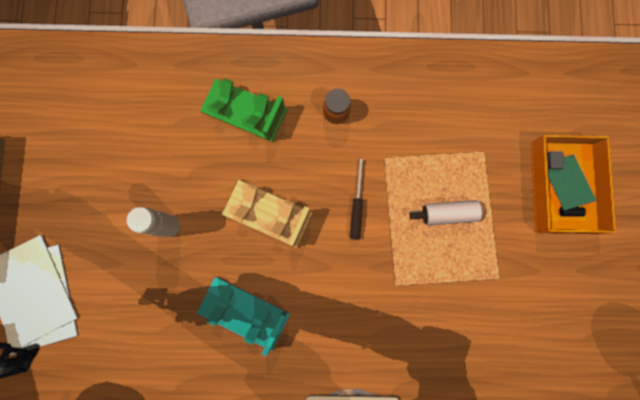

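View pics/wrist0.png

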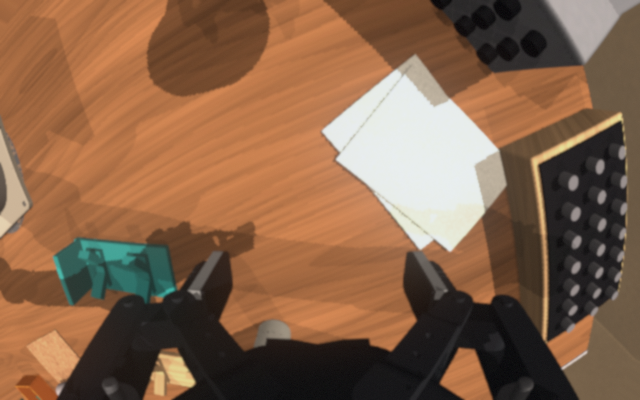

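Candidates for the cradle: wooden one at top (267,212) / side (295,200), green at top (245,108), teal at top (245,315). The description says wooden, so I choose the one at about world (505,205). I'll check it and the lug in close crops.

```bash
python3 - <<'E'
import cv2, numpy as np
t=cv2.imread('pics/top0.png'); s=cv2.imread('pics/side0.png')
a=cv2.resize(t[165:260,210:325],(400,330),interpolation=cv2.INTER_CUBIC)
b=cv2.resize(t[190:235,400:495],(400,190),interpolation=cv2.INTER_CUBIC)
c=cv2.resize(s[170:230,260:330],(390,330),interpolation=cv2.INTER_CUBIC)
d=cv2.resize(s[240:295,365:440],(390,270),interpolation=cv2.INTER_CUBIC)
o=np.zeros((600,800,3),np.uint8); o[:330,:400]=a;o[330:520,:400]=b;o[:330,400:790]=c;o[330:600,400:790]=d
cv2.imwrite('pics/crop0.png',o)
E
```

```text
(no output)
```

View pics/crop0.png

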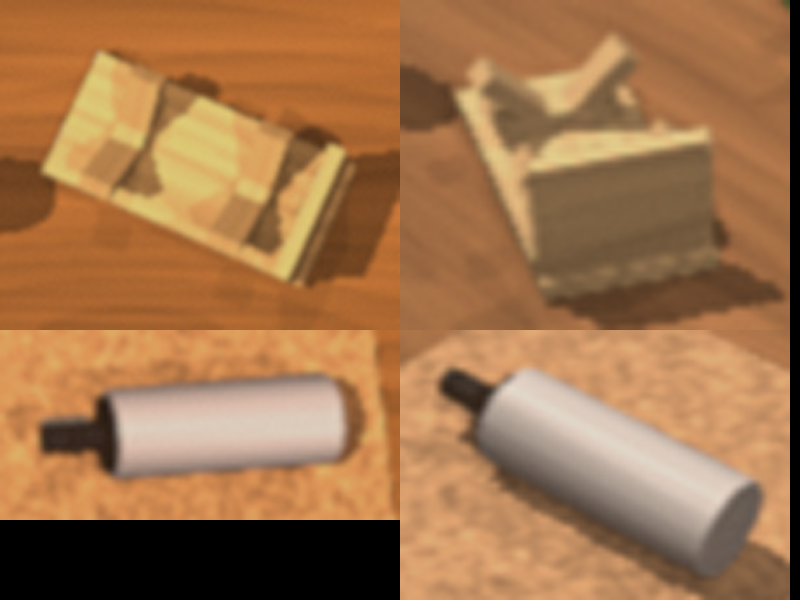

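The wooden cradle's end board is on the right (mat side). The capacitor's head points left, the same way round. The lug can't be seen from above, so it is roughly under the neck. I'll look at it end-on with the wrist camera.

Request:
apply_moves([
  [-34.3, 0, -49.9, -0.414, 8.5],
  [-34.3, 0, -49.9, -0.414, 8.5],
  [-34.3, 0, -49.9, -0.414, 8.5],
  [-34.3, 0, -49.9, -0.414, 8.5],
  [-34.3, 0, -49.9, -0.414, 8.5],
  [-34.3, 0, -49.9, -0.414, 8.5],
  [-34.3, 0, -49.9, -0.414, 8.5],
  [-34.3, 0, -49.9, -0.414, 8.5],
  [-34.3, 0, -49.9, -0.414, 8.5],
  [-34.3, 0, -49.9, -0.414, 8.5],
  [-34.3, 5, -49.9, -0.414, 8.5],
  [-34.3, 10, -49.9, -0.414, 8.5],
  [-34.3, 16, -49.9, -0.414, 8.5],
  [-34.3, 16, -49.9, -0.414, 8.5],
])

```text
clock: 3.25
eef_pos: [576.2, 79.8, 67.0]
tool_rot: [-1.56, 0.002, 1.571]
force: [0.1, 0.2, 0.9]
width: 85.2
```

```bash
cat >> h.py <<'E'
def wcam(p,s):
    T=np.eye(4); T[:3,:3]=R.from_euler('xyz',s['tool_rot']).as_matrix(); T[:3,3]=s['eef_pos']
    return T@np.array(p['tool_from_camera'])
def wproj(p,s,X):
    M=wcam(p,s); X=np.atleast_2d(X); c=(X-M[:3,3])@M[:3,:3]; f=200/np.tan(np.radians(p['vfov'])/2)
    v=np.c_[c[:,0],-c[:,1],-c[:,2]]; rr=np.hypot(v[:,0],v[:,1]); th=np.arctan2(rr,v[:,2]); k=f*th/np.maximum(rr,1e-9)
    return np.c_[p['cx']+k*v[:,0],p['cy']+k*v[:,1]]
def wback(p,s,uv,z):
    M=wcam(p,s); f=200/np.tan(np.radians(p['vfov'])/2)
    d=np.array([uv[0]-p['cx'],uv[1]-p['cy']]); r=np.hypot(*d); th=r/f; d=d/max(r,1e-9)*np.sin(th)
    v=M[:3,:3]@np.array([d[0],-d[1],-np.cos(th)]); return M[:3,3]+v*(z-M[2,3])/v[2]
def crop(p,b,n,k):
    im=cv2.cvtColor(p['image'],cv2.COLOR_RGB2BGR)[b[1]:b[3],b[0]:b[2]]
    cv2.imwrite('pics/'+n,cv2.resize(im,None,fx=k,fy=k,interpolation=cv2.INTER_CUBIC))
E
python3 - <<'E'
from h import *
np.set_printoptions(precision=2,suppress=True)
s=ctrl.read_state(); p=ctrl.get_image('wrist'); print(s['clock'],s['eef_pos'],s['tool_rot'],s['force']); save(p,'w1.png')
uv=wproj(p,s,[[511,-142,15],[511,-220,29]]); print(uv)
for q in ['capacitor','lug_head','lug_tip','cradle','cradle_seat']:
  for r in ctrl.mark_of(p,q)[:4]: print(q,np.round(r['location']),round(r['confidence'],2))
E
```

```text
3.25 [576.18  79.76  67.01] [-1.56  0.    1.57] [0.13 0.15 0.87]
[[ 53.98 141.94]
 [ -1.45 152.28]]
capacitor [502. 208.  52.] 0.41
cradle [506. 204.   3.] 0.94
cradle [755. 268.  -4.] 0.65
cradle [546.  -8.   2.] 0.6
cradle_seat [502. 206.  48.] 0.81
cradle_seat [ 514. -140.    8.] 0.67
```

View pics/w1.png

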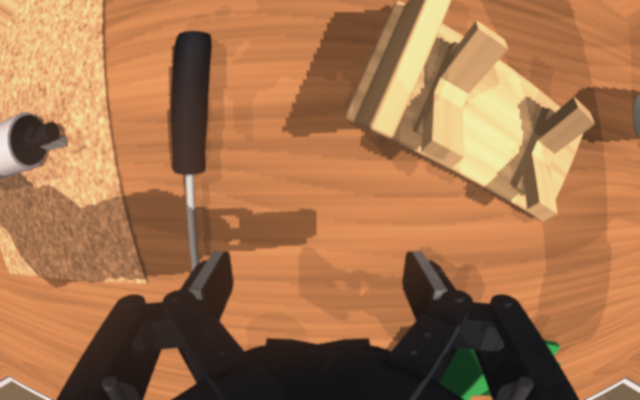

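```bash
python3 - <<'E'
import cv2
im=cv2.imread('pics/w1.png')[90:190,0:100]
cv2.imwrite('pics/w1c.png',cv2.resize(im,(600,600),interpolation=cv2.INTER_CUBIC))
E
```

```text
(no output)
```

View pics/w1c.png

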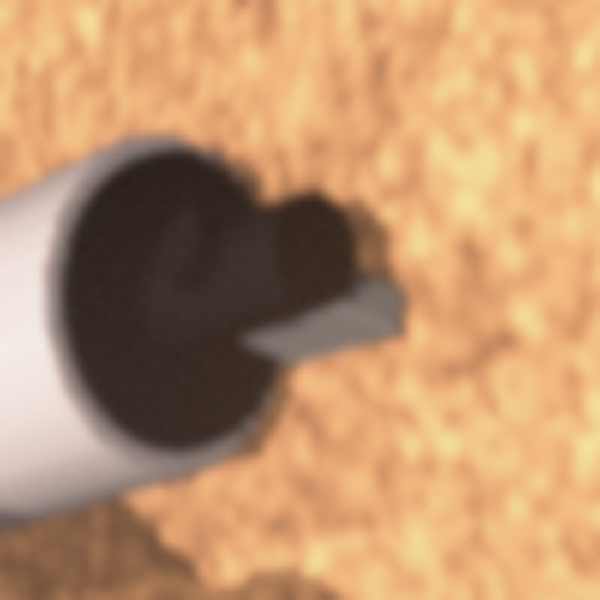

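The lug shows as a grey bar at crop (330,320), on the lower right of the neck: that is down and toward +x. I'll fit the axis and then the roll angle by overlay.

```bash
cat > fit.py <<'E'
from h import *
np.set_printoptions(precision=2,suppress=True)
import pickle
s=ctrl.read_state(); p=ctrl.get_image('top'); w=ctrl.get_image('wrist')
im=p['image'].astype(int)
hsv=cv2.cvtColor(p['image'],cv2.COLOR_RGB2HSV)
m=((hsv[...,1]<60)&(hsv[...,2]>110)).astype(np.uint8)
n,l,st,c=cv2.connectedComponentsWithStats(m); uv=proj(p,[511,-220,40])[0]
i=min((k for k in range(1,n) if st[k,4]>300),key=lambda k:np.hypot(*(c[k]-uv))); print(st[i],c[i],uv)
rect=cv2.minAreaRect(cv2.findContours((l==i).astype(np.uint8),0,2)[0][0]); print(rect)
b=cv2.boxPoints(rect)
print([back(p,q,29) for q in b])
# mat corners
mm=((hsv[...,0]>8)&(hsv[...,0]<18)&(hsv[...,1]<140)&(hsv[...,2]>150)).astype(np.uint8)
mm=cv2.morphologyEx(mm,cv2.MORPH_CLOSE,np.ones((9,9)));mm=cv2.morphologyEx(mm,cv2.MORPH_OPEN,np.ones((15,15)))
n,l,st,c=cv2.connectedComponentsWithStats(mm)
for k in range(1,n):
  if st[k,4]>3000:
    r=cv2.minAreaRect(cv2.findContours((l==k).astype(np.uint8),0,2)[0][0]); print('mat?',r,[back(p,q,4)[:2] for q in cv2.boxPoints(r)])
E
python3 fit.py
```

```text
[426 203  55  19 574] [460.18 210.23] [452.02 211.45]
((453.07427978515625, 212.45228576660156), (18.052318572998047, 53.793487548828125), 88.26429748535156)
[array([ 527.69, -163.91,   29.  ]), array([ 533.85, -287.67,   29.  ]), array([ 492.34, -287.6 ,   29.  ]), array([ 486.3 , -164.54,   29.  ])]
mat? ((384.5806884765625, 274.423583984375), (85.93743133544922, 208.1687774658203), 82.07925415039062) [array([426.51, 179.22]), array([ 502.08, -301.04]), array([ 307.54, -321.84]), array([236.64, 146.46])]
mat? ((398.55584716796875, 358.0635986328125), (73.83616638183594, 209.54039001464844), 80.7066879272461) [array([221., 142.]), array([ 303.01, -327.16]), array([ 144.54, -348.  ]), array([ 66.71, 111.48])]
```

```bash
cat >> h.py <<'E'
def capmodel(c,a,phi):
    """c centre, a = direction angle of axis in xy, phi = roll about axis from lug up (right-hand about +axis)"""
    u=np.array([np.cos(a),np.sin(a),0]); up=np.array([0,0,1.]); v=np.cross(up,u)  # z up, y=v
    z=np.cos(phi)*up-np.sin(phi)*v; y=np.cross(z,u)
    c=np.array(c,float); th=np.linspace(0,2*np.pi,41)
    P=lambda x,yy,zz: c+x*u+yy*y+zz*z
    L=[np.array([P(x,r*np.cos(t),r*np.sin(t)) for t in th]) for x,r in [(-60,25),(60,25),(96,8)]]
    for yy in (-3.5,3.5): L.append(np.array([P(65,yy,23),P(91,yy,23),P(91,yy,7),P(65,yy,7),P(65,yy,23)]))
    L.append(np.array([P(91,-3.5,23),P(91,3.5,23)])); L.append(np.array([P(65,-3.5,23),P(65,3.5,23)]))
    L.append(np.array([P(78,0,23)]))
    return L
def overlay(img,f,L,b,k,cols=None):
    im=cv2.resize(cv2.cvtColor(img,cv2.COLOR_RGB2BGR)[b[1]:b[3],b[0]:b[2]],None,fx=k,fy=k,interpolation=cv2.INTER_CUBIC)
    for j,l in enumerate(L):
        q=(f(l)-np.array(b[:2])+0.5)*k
        cv2.polylines(im,[np.round(q).astype(int)],False,(0,255,0) if j>2 else (255,255,0),1,cv2.LINE_AA)
    return im
E
cat > ov.py <<'E'
from h import *
import sys
x,y,a,phi,tag=float(sys.argv[1]),float(sys.argv[2]),float(sys.argv[3]),[float(v) for v in sys.argv[4].split(',')],sys.argv[5]
s=ctrl.read_state(); p=ctrl.get_image('top'); w=ctrl.get_image('wrist')
uv=proj(p,[x,y,29])[0]; b=[int(uv[0])-55,int(uv[1])-28,int(uv[0])+45,int(uv[1])+28]
A=overlay(p['image'],lambda l:proj(p,l),capmodel([x,y,29],a,phi[0]),b,4)
tiles=[]
for f in phi:
    L=capmodel([x,y,29],a,f); t=np.mean(wproj(w,s,L[4]),0)
    b=[max(0,int(t[0])-50),max(0,int(t[1])-50)]; b+= [b[0]+100,b[1]+100]
    T=overlay(w['image'],lambda l:wproj(w,s,l),L,b,3); cv2.putText(T,'%.2f'%f,(180,280),0,.7,(0,0,255),2); tiles.append(T[:300,:300])
B=np.hstack(tiles[:2]); 
B=cv2.copyMakeBorder(B,0,0,0,800-B.shape[1],0); A=cv2.copyMakeBorder(A,0,300-A.shape[0],0,0,0)
A=np.hstack([A]+( [tiles[2]] if len(tiles)>2 else [])); A=cv2.copyMakeBorder(A,0,0,0,800-A.shape[1],0)
cv2.imwrite('pics/ov_%s.png'%tag,np.vstack([A,B]))
E
python3 ov.py 510 -220 1.62 2.6,2.2,-2.4 a
```

```text
(no output)
```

View pics/ov_a.png

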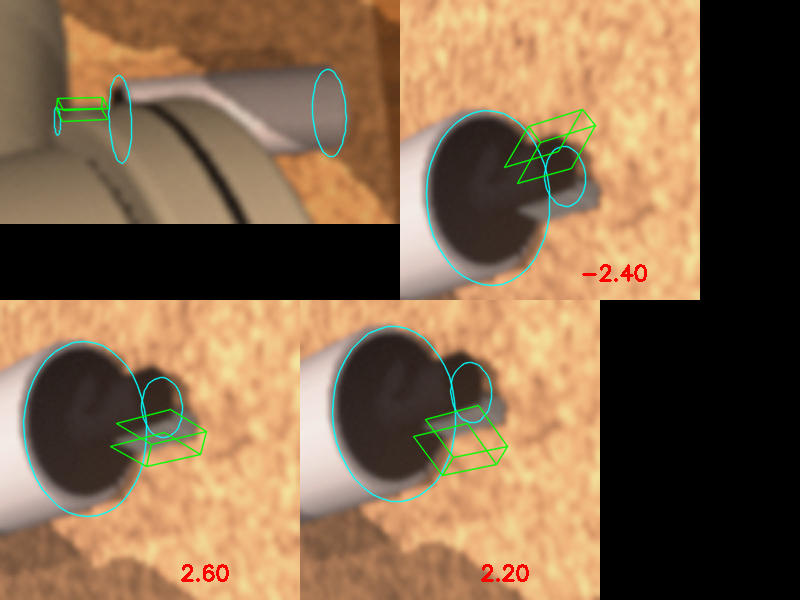

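```bash
cat > ov2.py <<'E'
from h import *
import pickle
s=ctrl.read_state(); p=ctrl.get_image('top'); w=ctrl.get_image('wrist')
p['image']=cv2.cvtColor(cv2.imread('pics/top0.png'),cv2.COLOR_BGR2RGB)
q=[(511,-222,1.615),(509,-222,1.615)]
rows=[]
for x,y,a in q:
    A=overlay(p['image'],lambda l:proj(p,l),capmodel([x,y,29],a,3.0),[400,187,500,237],4)
    rows.append(A)
T=[]
for x,y,a,f in [(508,-222,1.615,3.1),(508,-222,1.615,2.9),(508,-222,1.615,2.7),(508,-222,1.615,2.5)]:
    t=overlay(w['image'],lambda l:wproj(w,s,l),capmodel([x,y,29],a,f),[0,90,80,190],2.5); cv2.putText(t,'%.2f'%f,(130,230),0,.6,(0,0,255),2);T.append(t)
cv2.imwrite('pics/ov_b.png',np.vstack([np.hstack(rows),np.hstack(T)]))
E
python3 ov2.py
```

```text
(no output)
```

View pics/ov_b.png

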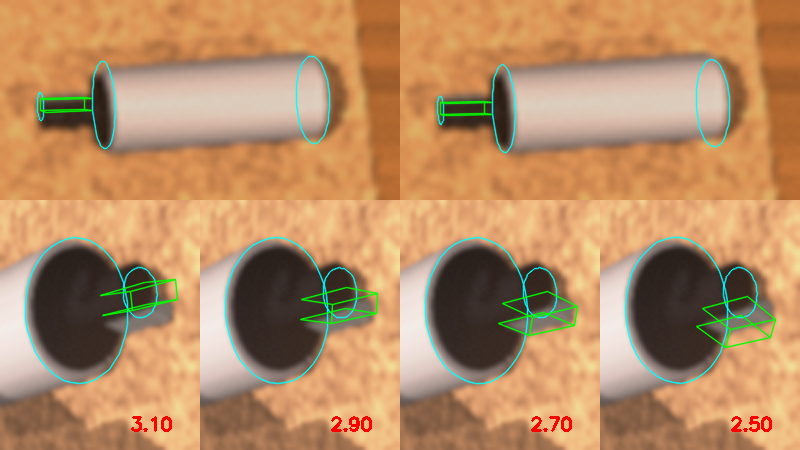

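```bash
python3 - <<'E'
from h import *
s=ctrl.read_state(); print(s['clock'],s['eef_pos'],s['tool_rot'],s['qd'])
E
```

```text
3.85 [580.56420691  80.5451364   71.92649288] [-1.57171700e+00 -1.89933897e-04  1.57102668e+00] [ 0.00034189  0.00880392  0.00194743  0.00332794  0.00158423 -0.00131449
 -0.0012434 ]
```

Request:
apply_moves([
  [-5, -5.9, 1, 0.15, 8.5],
  [-30.2, -5.9, 7.2, 1.527, 8.5],
  [-30.2, -5.9, 7.2, 1.527, 8.5],
  [-30.2, -5.9, 7.2, 1.527, 8.5],
  [-30.2, -5.9, 7.2, 1.527, 8.5],
  [-30.2, -5.9, 7.2, 1.527, 8.5],
  [-30.2, -5.9, 7.2, 1.527, 8.5],
  [-30.2, -5.9, 7.2, 1.527, 8.5],
  [-30.2, -5.9, 7.2, 1.527, 8.5],
  [-30.2, -5.9, 7.2, 1.527, 8.5],
  [-30.2, -5.9, 7.2, 1.527, 8.5],
  [-30.2, -5.9, 7.2, 1.527, 8.5],
])

```text
clock: 5.35
eef_pos: [508.3, -221.5, 130.3]
tool_rot: [-1.571, -0.0, 0.044]
force: [-0.7, 1.1, -0.5]
width: 85.0
```

```bash
python3 - <<'E'
from h import *
np.set_printoptions(precision=3,suppress=True)
ctrl.get_image('side')
s=ctrl.read_state(); p=ctrl.get_image('wrist'); print(s['clock'],s['eef_pos'],s['tool_rot'],s['force'])
L=capmodel([508.5,-222,29],1.615,2.72)
im=overlay(p['image'],lambda l:wproj(p,s,l),L,[0,0,640,400],1); cv2.imwrite('pics/w2.png',im)
E
```

```text
5.4 [ 508.327 -221.568  130.329] [-1.571 -0.     0.044] [ 0.627 -0.865  0.54 ]
```

View pics/w2.png

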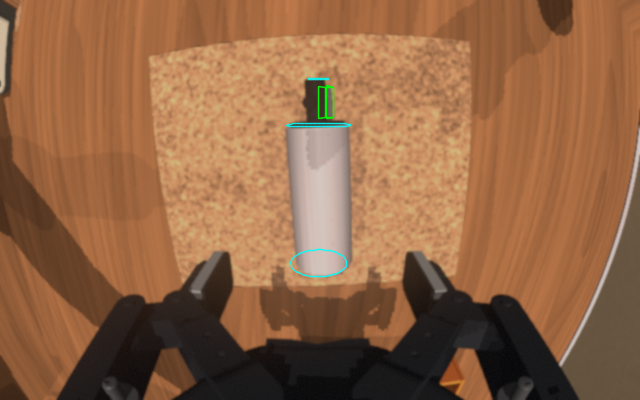

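Request:
apply_moves([
  [0, 6, 0, 0, 8.5],
  [0, 9, 0, 0, 8.5],
  [0, 11, 0, 0, 8.5],
  [0, 11.8, 0, 0, 8.5],
  [0, 12, 0, 0, 6.2],
  [0, 12, 0, 0, 6.2],
  [0, 12, 0, 0, 6.2],
  [0, 12, 0, 0, 6.2],
])

```text
clock: 6.45
eef_pos: [508.7, -221.7, 10.9]
tool_rot: [-1.571, -0.001, 0.044]
force: [0.3, -0.6, 0.8]
width: 62.1
```

```bash
python3 - <<'E'
from h import *
np.set_printoptions(precision=3,suppress=True)
s=ctrl.read_state(); p=ctrl.get_image('wrist'); print(s['clock'],s['eef_pos'],s['tool_rot'],s['force'],s['width'])
save(p,'w3.png'); t=ctrl.get_image('side'); crop(t,[340,220,460,310],'s3.png',5)
E
```

```text
6.45 [ 508.738 -221.66    10.872] [-1.571 -0.001  0.044] [ 0.301 -0.647  0.822] 62.137841437819056
```

View pics/w3.png

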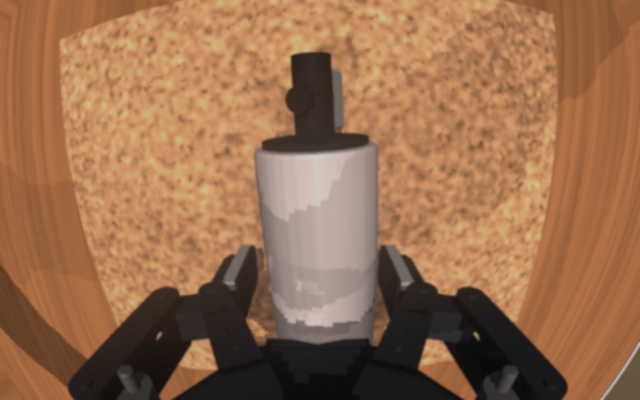

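View pics/s3.png

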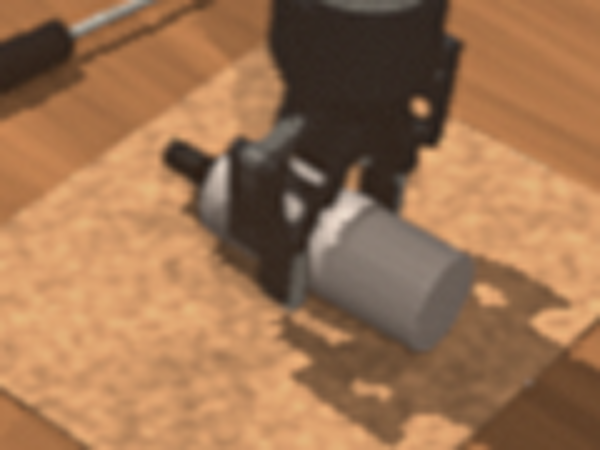

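The fingers straddle the capacitor with about 6 mm clear on each side. The lug shows right of the neck at (337,100), lying down and to +x. Rolling toward -x will bring it up. I'll roll about half way and check that it really rolls.

Request:
apply_moves([
  [0, 0.1, 0, 0, 5.6],
  [-0.3, 0.1, 0, 0, 5.6],
  [-0.8, 0.1, 0, 0, 5.6],
  [-1.4, 0.1, 0, 0, 5.6],
  [-2.0, 0.1, 0, 0, 5.6],
  [-2.6, 0.1, 0, 0, 5.6],
  [-3.1, 0.1, 0, 0, 5.6],
  [-3.4, 0.1, 0, 0, 5.6],
  [-3.4, 0.1, 0, 0, 5.6],
  [-3.4, 0.1, 0, 0, 5.6],
])

```text
clock: 7.8
eef_pos: [474.6, -223.0, 9.3]
tool_rot: [-1.571, -0.0, 0.044]
force: [0.2, 0.9, 0.3]
width: 56.0
```

```bash
python3 - <<'E'
from h import *
np.set_printoptions(precision=3,suppress=True)
s=ctrl.read_state(); p=ctrl.get_image('wrist'); print(s['clock'],s['eef_pos'],s['tool_rot'],s['force'],s['width'])
save(p,'w4.png')
E
```

```text
7.8 [ 474.586 -223.017    9.269] [-1.571 -0.     0.044] [0.246 0.888 0.265] 56.02648089640909
```

View pics/w4.png

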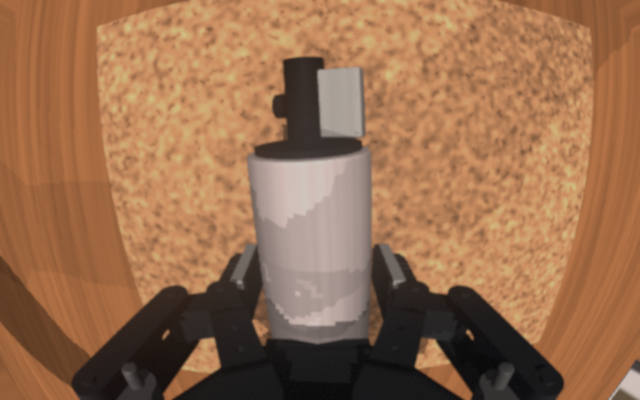

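It rolls cleanly: the lug is now at (340,102), roughly horizontal. I'll fit the pose by overlay.

```bash
cat > ov3.py <<'E'
from h import *
import sys
# args: list of x,y,a,phi,z
s=ctrl.read_state(); p=ctrl.get_image('wrist'); T=[]
b=[int(v) for v in sys.argv[2].split(',')]
for q in sys.argv[3:]:
    x,y,a,f,z=[float(v) for v in q.split(',')]
    t=overlay(p['image'],lambda l:wproj(p,s,l),capmodel([x,y,z],a,f),b,2.5); cv2.putText(t,q,(5,15),0,.45,(0,0,255),1); T.append(t)
n=len(T)//2
cv2.imwrite('pics/%s.png'%sys.argv[1],np.vstack([np.hstack(T[:n]),np.hstack(T[n:])]))
E
python3 ov3.py ov4 235,45,390,165 473,-223,1.615,1.4,29 473,-223,1.615,1.3,29 473,-223,1.615,1.2,29 473,-223,1.615,1.1,29
```

```text
(no output)
```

View pics/ov4.png

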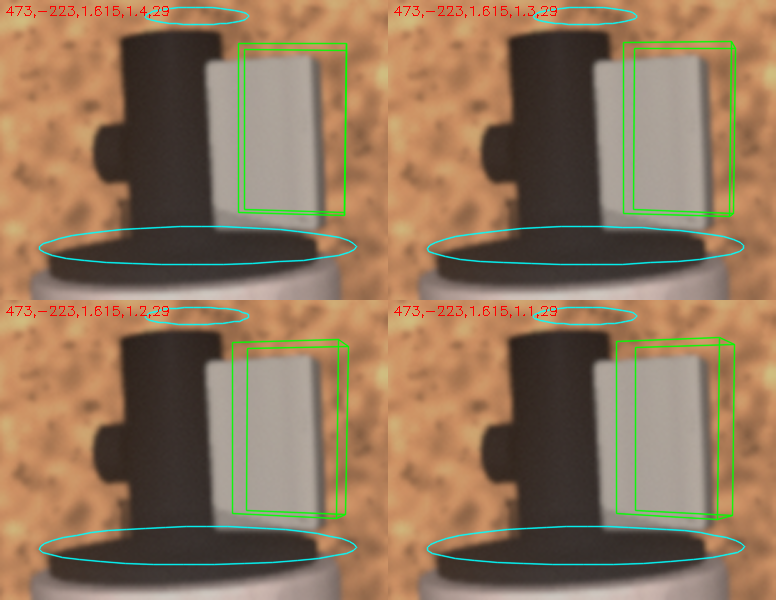

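```bash
python3 ov3.py ov5 235,45,390,165 474.5,-226.5,1.67,1.2,29 474.5,-226.5,1.67,1.3,29 474.5,-226.5,1.67,1.4,29 474.5,-226.5,1.67,1.5,29
```

```text
(no output)
```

View pics/ov5.png

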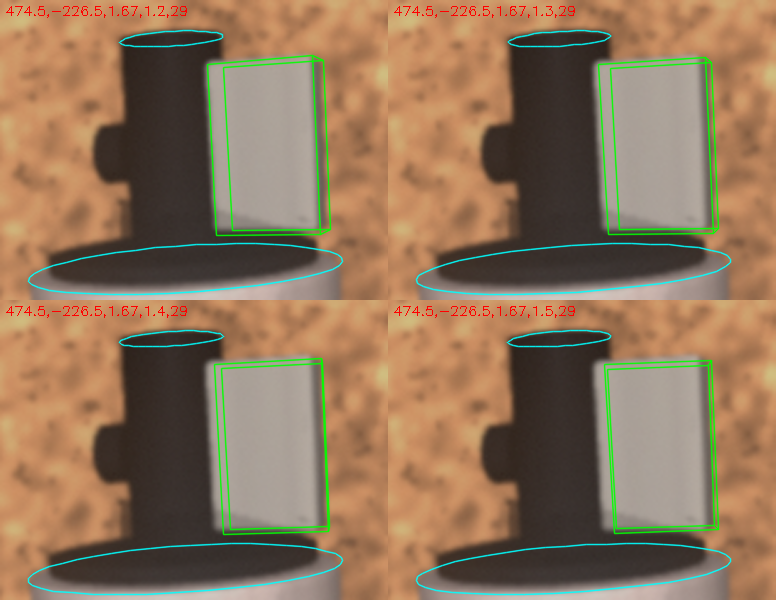

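Request:
apply_moves([
  [0, 0, -0.45, -0.04, 5.6],
  [-0.3, 0, -0.45, -0.04, 5.6],
  [-0.8, 0, -0.47, -0.04, 5.6],
  [-1.3, 0, -0.5, -0.04, 5.6],
  [-1.8, 0, -0.52, -0.04, 5.6],
  [-2.2, 0, -0.55, -0.04, 5.6],
  [-2.6, 0, -0.57, -0.04, 5.6],
  [-2.9, 0, -0.57, -0.04, 5.6],
  [-2.9, 0, -0.57, -0.04, 5.6],
  [-2.9, 0, -0.57, -0.04, 5.6],
])

```text
clock: 9.2
eef_pos: [445.8, -230.0, 9.3]
tool_rot: [-1.571, -0.0, 0.084]
force: [-0.0, -0.2, 0.3]
width: 56.1
```

```bash
python3 - <<'E'
from h import *
np.set_printoptions(precision=3,suppress=True)
s=ctrl.read_state(); print(s['clock'],s['eef_pos'],s['tool_rot'],s['force'],s['width'])
E
python3 ov3.py ov6 235,45,390,165 443,-228,1.655,0.2,29 443,-228,1.655,0.1,29 443,-228,1.655,0,29 443,-228,1.655,-0.1,29
```

```text
9.2 [ 445.776 -229.986    9.28 ] [-1.571 -0.     0.084] [-0.034 -0.228  0.326] 56.10386084717624
```

View pics/ov6.png

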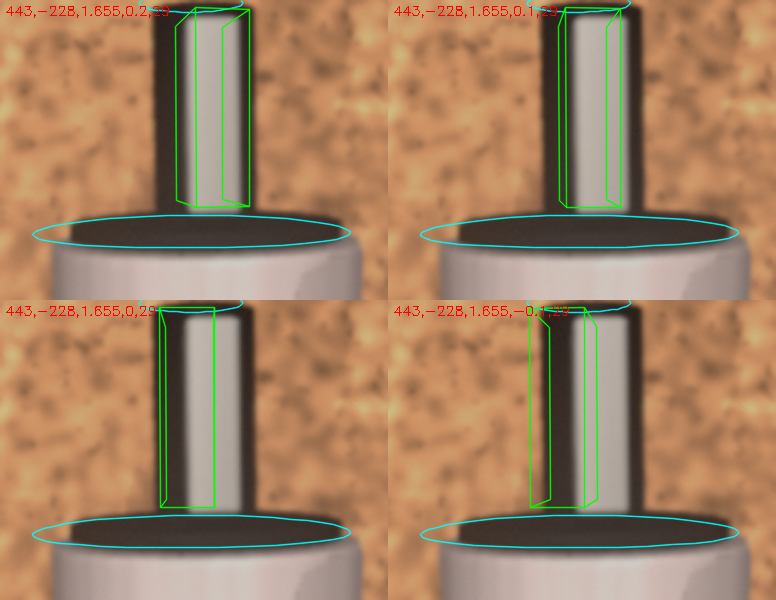

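```bash
python3 ov3.py ov7 235,45,390,165 446,-229.5,1.655,0.15,29 446,-229.5,1.655,0.05,29 446,-229.5,1.655,0,29 446,-229.5,1.655,-0.05,29
```

```text
(no output)
```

View pics/ov7.png

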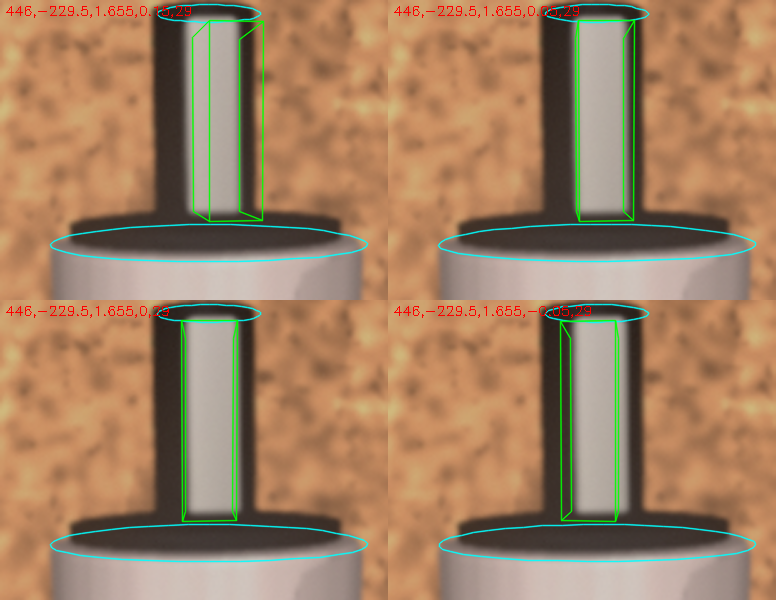

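The lug is within 0.05 rad of straight up. I'll close the gripper.

Request:
apply_moves([
  [0, 0, 0, 0, 5.3],
  [0, 0, 0, 0, 5.1],
  [0, 0, 0, 0, 4.9],
  [0, 0, 0, 0, 4.5],
  [0, 0, 0, 0, 4.5],
  [0, 0, 0, 0, 4.5],
])

```text
clock: 10.05
eef_pos: [445.7, -230.0, 9.7]
tool_rot: [-1.571, -0.0, 0.084]
force: [-0.4, 0.0, 5.7]
width: 48.6
```

```bash
python3 - <<'E'
from h import *
np.set_printoptions(precision=3,suppress=True)
s=ctrl.read_state(); print(s['clock'],s['eef_pos'],s['tool_rot'],s['force'],s['width'])
E
python3 ov3.py ov8 235,45,390,165 445.5,-229,1.655,0.1,29 445.5,-229,1.655,0.05,29 445.5,-229,1.655,0,29 445.5,-229,1.655,-0.05,29
```

```text
10.05 [ 445.741 -229.995    9.714] [-1.571 -0.     0.084] [-0.352  0.013  5.688] 48.577928268439095
```

View pics/ov8.png

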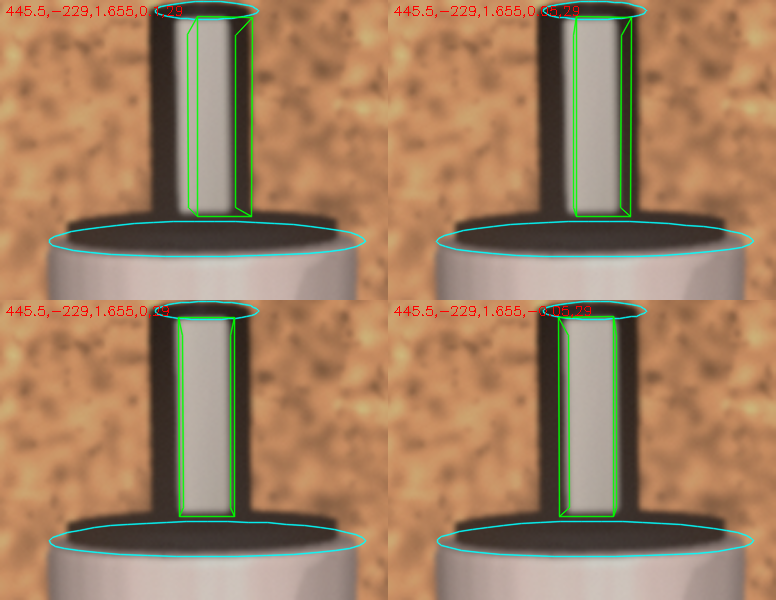

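The grasp is firm at 48.6 mm, with the lug at about 0 rad. Next I'll fit the cradle pose on the earlier clear views.

```bash
cat > cr.py <<'E'
from h import *
import sys
def crmodel(x,y,a):
    u=np.array([np.cos(a),np.sin(a),0]); v=np.array([-np.sin(a),np.cos(a),0]); o=np.array([x,y,0])
    P=lambda l:np.array([o+q[0]*u+q[1]*v+np.array([0,0,q[2]]) for q in l])
    L=[P([(-95,-45,12),(95,-45,12),(95,45,12),(-95,45,12),(-95,-45,12)])]
    L.append(P([(-82,-45,75),(-82,45,75),(-95,45,75),(-95,-45,75),(-82,-45,75)]))
    zb=52-25*2**.5
    for c in (-45,45):
        for d in (-11,11): L.append(P([(c+d,-35,zb+35),(c+d,0,zb),(c+d,35,zb+35)]))
    return L
if __name__=='__main__':
    p=ctrl.get_image('top'); w=ctrl.get_image('wrist')
    p['image']=cv2.cvtColor(cv2.imread('pics/top0.png'),cv2.COLOR_BGR2RGB)
    w['image']=cv2.cvtColor(cv2.imread('pics/w1.png'),cv2.COLOR_BGR2RGB)
    s={'eef_pos':[576.18,79.76,67.01],'tool_rot':[-1.56,0.0,1.571]}
    x,y,a=[float(v) for v in sys.argv[1:4]]
    L=crmodel(x,y,a); L2=L[:1]+L
    A=overlay(p['image'],lambda l:proj(p,l),L,[210,165,325,260],3.4); B=overlay(w['image'],lambda l:wproj(w,s,l),L,[290,0,640,230],1.14)
    h=max(A.shape[0],B.shape[0]); f=lambda i:cv2.copyMakeBorder(i,0,h-i.shape[0],0,0,0)
    cv2.imwrite('pics/%s.png'%sys.argv[4],np.hstack([f(A),f(B)]))
E
python3 cr.py 505 205 1.16 cr1
```

```text
(no output)
```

View pics/cr1.png

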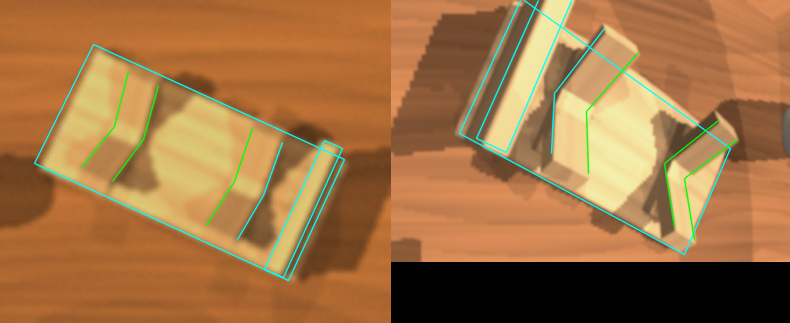

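```bash
python3 cr.py 503 203.5 1.18 cr2
```

```text
(no output)
```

View pics/cr2.png

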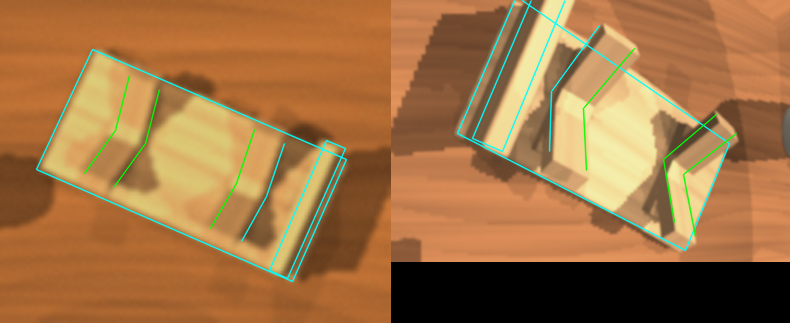

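Request:
apply_moves([
  [0, -0.5, 0, 0, 4.5],
  [0, -1.5, 0, 0, 4.5],
  [0, -4, 0, 0, 4.5],
  [0, -7, 0, 0, 4.5],
  [0, -10, 0, 0, 4.5],
  [0, -12, 0.5, 0, 4.5],
  [0, -12, 0.5, 0, 4.5],
])

```text
clock: 11.18
eef_pos: [446.0, -224.9, 130.7]
tool_rot: [-1.572, -0.003, 0.085]
force: [0.6, 1.1, -3.5]
width: 48.6
```

```bash
python3 - <<'E'
from h import *
np.set_printoptions(precision=3,suppress=True)
s=ctrl.read_state(); p=ctrl.get_image('wrist'); print(s['clock'],s['eef_pos'],s['tool_rot'],s['force'],s['width'])
save(p,'w9.png'); t=ctrl.get_image('side'); crop(t,[300,180,460,300],'s9.png',4)
E
```

```text
11.175 [ 445.991 -224.92   130.683] [-1.572 -0.003  0.085] [ 0.568  1.067 -3.465] 48.61932975911188
```

View pics/w9.png

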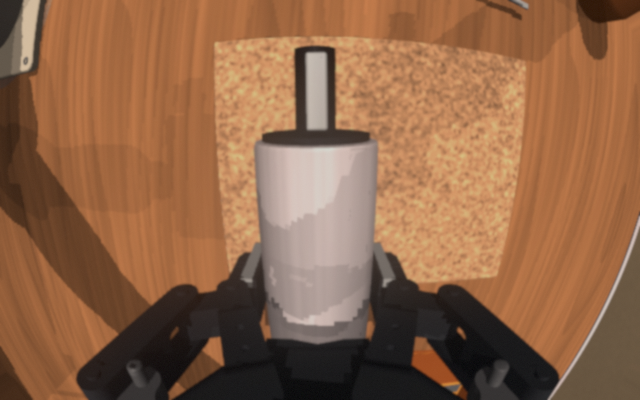

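View pics/s9.png

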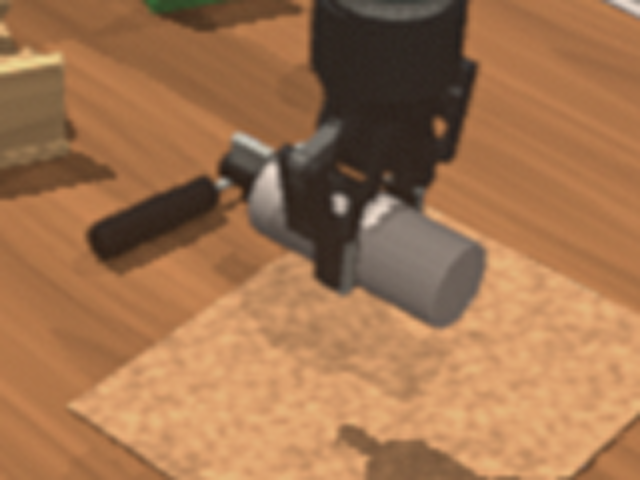

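It is held level with the lug up. Now I'll carry it to hover over the cradle.

Request:
apply_moves([
  [0.5, 0, 2, 0.05, 4.5],
  [1.5, 0, 6, 0.15, 4.5],
  [3, 0, 12, 0.3, 4.5],
  [4.5, 0, 18, 0.4, 4.5],
  [6, 0, 24, 0.484, 4.5],
  [7.5, 0, 30, 0.484, 4.5],
  [8.5, 0, 36, 0.484, 4.5],
  [9.1, 0, 40, 0.484, 4.5],
  [9.3, 0, 41.5, 0.484, 4.5],
  [9.3, 0, 42, 0.484, 4.5],
  [9.3, 0, 42, 0.484, 4.5],
  [9.3, 0, 42, 0.484, 4.5],
])

```text
clock: 12.78
eef_pos: [502.8, 199.3, 129.3]
tool_rot: [-1.572, -0.0, -0.403]
force: [-0.1, 0.0, -2.6]
width: 48.6
```

```bash
cat > look.py <<'E'
from h import *
from cr import crmodel
import sys
np.set_printoptions(precision=3,suppress=True)
s=ctrl.read_state(); p=ctrl.get_image('wrist'); print(s['clock'],s['eef_pos'],s['tool_rot'],s['force'],s['width'])
x,y,a=[float(v) for v in sys.argv[1:4]]
im=overlay(p['image'],lambda l:wproj(p,s,l),crmodel(x,y,a),[0,0,640,400],1.25); cv2.imwrite('pics/%s.png'%sys.argv[4],im)
E
python3 look.py 504 204 1.17 w10
```

```text
12.775 [502.841 199.272 129.343] [-1.572 -0.    -0.403] [-0.147  0.024 -2.633] 48.62246314140035
```

View pics/w10.png

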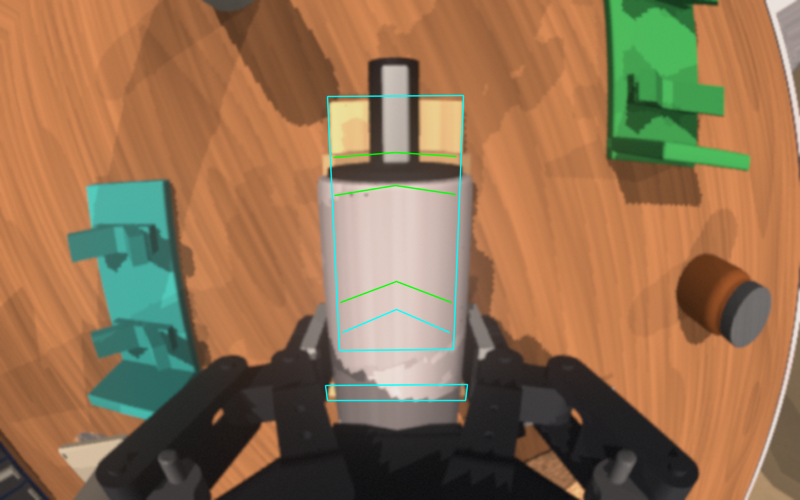

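The overlay matches the board edges: actual columns 329–464, model 328–463. The cradle pose (504, 204, 1.17) is confirmed, so I'll lower.

Request:
apply_moves([
  [-0.07, 2, 0, 0, 4.5],
  [-0.07, 5, 0, 0, 4.5],
  [-0.07, 7, 0, 0, 4.5],
  [-0.07, 8.2, 0, 0, 4.5],
  [-0.07, 8.8, 0, 0, 4.5],
  [-0.07, 9.1, 0, 0, 4.5],
  [-0.07, 9.1, 0, 0, 4.5],
  [-0.07, 9.1, 0, 0, 4.5],
])

```text
clock: 13.82
eef_pos: [502.4, 201.7, 38.8]
tool_rot: [-1.57, -0.001, -0.4]
force: [1.1, -1.1, -3.3]
width: 48.4
```

```bash
python3 look.py 504 204 1.17 w11; python3 - <<'E'
from h import *
t=ctrl.get_image('side'); crop(t,[240,140,360,240],'s11.png',5)
E
```

```text
13.825 [502.39  201.743  38.79 ] [-1.57  -0.001 -0.4  ] [ 1.147 -1.058 -3.333] 48.35547234744614
```

View pics/w11.png

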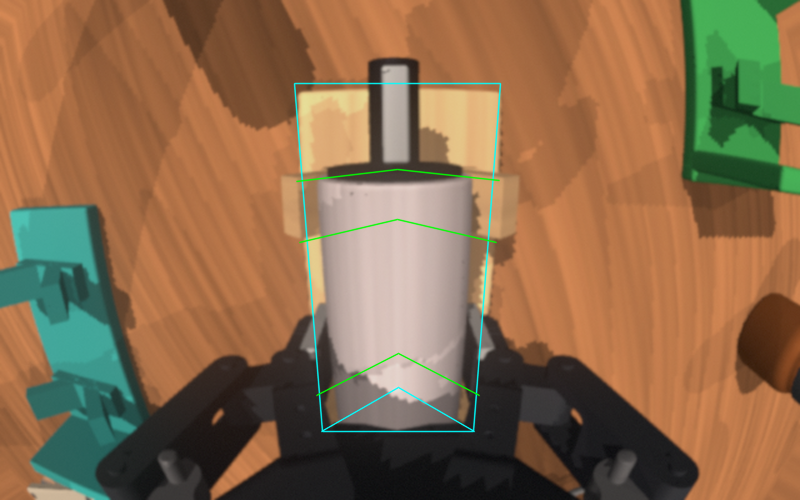

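View pics/s11.png

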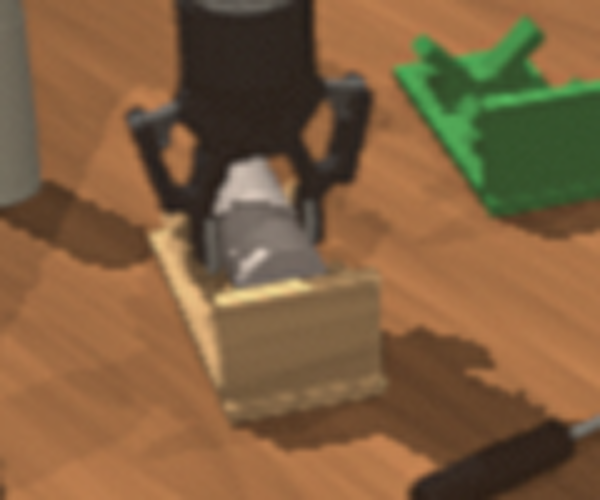

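The notches (centre column 400) sit about 1 mm to the right of the capacitor (395.5), so I'll correct by that and lower the last few mm.

Request:
apply_moves([
  [0.1, 0.2, 0, 0, 4.5],
  [0.1, 0.35, 0, 0, 4.5],
  [0.1, 0.45, 0, 0, 4.5],
  [0.1, 0.5, 0, 0, 4.5],
  [0.1, 0.5, 0, 0, 4.5],
])

```text
clock: 14.55
eef_pos: [503.3, 201.0, 33.4]
tool_rot: [-1.571, -0.0, -0.4]
force: [0.9, -0.7, -2.3]
width: 48.3
```

Request:
apply_moves([
  [0, 0.05, 0, 0, 4.5],
  [0, 0.1, 0, 0, 4.5],
  [0, 0.1, 0, 0, 4.5],
])

```text
clock: 14.92
eef_pos: [503.4, 201.1, 33.1]
tool_rot: [-1.57, -0.001, -0.401]
force: [-0.5, 0.0, 5.8]
width: 48.5
```

Contact shows as force going from −2.3 to +5.8 N at TCP z 33.1, against 32.7 expected. Releasing.

Request:
apply_moves([
  [0, 0, 0, 0, 5.2],
  [0, 0, 0, 0, 5.6],
  [0, 0, 0, 0, 6.2],
  [0, 0, 0, 0, 6.2],
])

```text
clock: 15.42
eef_pos: [502.9, 201.2, 32.2]
tool_rot: [-1.571, 0.0, -0.4]
force: [0.2, -1.3, 0.1]
width: 62.1
```

```bash
python3 look.py 504 204 1.17 w12; python3 ov3.py ov12 235,45,390,165 502,203,1.17,0.1,52 502,203,1.17,0.05,52 502,203,1.17,0,52 502,203,1.17,-0.05,52
```

```text
15.425 [502.889 201.227  32.214] [-1.571  0.    -0.4  ] [ 0.221 -1.283  0.087] 62.08255716918673
```

View pics/w12.png

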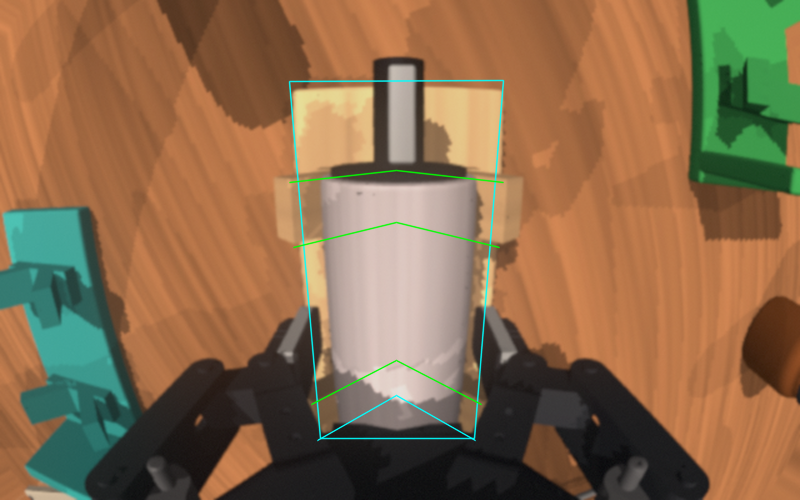

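View pics/ov12.png

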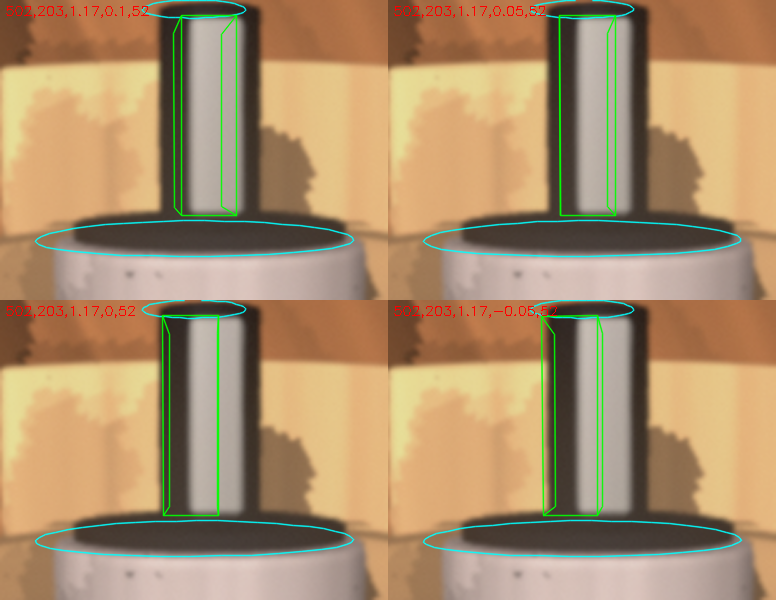

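The capacitor is centred in the notches (399.5 against 398.5) and the lug is up to within about 0.05 rad. Retreating straight up.

Request:
apply_moves([
  [0, 0, 0, 0, 7.5],
  [0, -1, 0, 0, 8.2],
  [0, -4, 0, 0, 8.2],
  [0, -8, 0, 0, 8.2],
  [0, -13, 0, 0, 8.2],
  [0, -17, 0, 0, 8.2],
  [-3, -18, -10, 0, 8.2],
  [-6, -18, -16, 0, 8.2],
  [-6, -18, -16, 0, 8.2],
  [-6, -18, -16, 0, 8.2],
])

```text
clock: 16.77
eef_pos: [382.5, 75.2, 213.0]
tool_rot: [-1.57, 0.002, -0.405]
force: [0.7, -0.3, 0.6]
width: 81.5
```

```bash
python3 look.py 504 204 1.17 w13; python3 - <<'E'
from h import *
np.set_printoptions(precision=1,suppress=True)
s=ctrl.read_state(); p=ctrl.get_image('wrist')
t=ctrl.get_image('side'); crop(t,[230,130,390,250],'s13.png',5); save(t,'s13full.png')
for pic in (p,t):
  for q in ['capacitor','lug_tip','cradle','spray_can','jar','screwdriver']:
    print(q,[(np.round(r['location']),round(r['confidence'],2)) for r in ctrl.mark_of(pic,q)[:2]])
L=capmodel([502.5,201.5,52],1.17,0.0)
im=overlay(p['image'],lambda l:wproj(p,s,l),L,[200,0,520,220],2.5); cv2.imwrite('pics/w13b.png',im)
E
```

```text
16.775 [382.469  75.229 212.994] [-1.57   0.002 -0.405] [ 0.712 -0.315  0.583] 81.52468392150011
capacitor [(array([504., 206.,  51.]), 0.72)]
lug_tip []
cradle [(array([280., 250.,  -1.]), 0.79)]
spray_can []
jar [(array([752.,  42.,   3.]), 0.58)]
screwdriver [(array([544.,  -8.,   1.]), 0.84)]
capacitor [(array([506., 207.,  54.]), 0.92)]
lug_tip []
cradle [(array([280., 253.,   4.]), 0.97), (array([504., 206.,   3.]), 0.81)]
spray_can [(array([469., 428.,   1.]), 0.75)]
jar [(array([751.,  44.,  -2.]), 0.78)]
screwdriver []
```

View pics/w13.png

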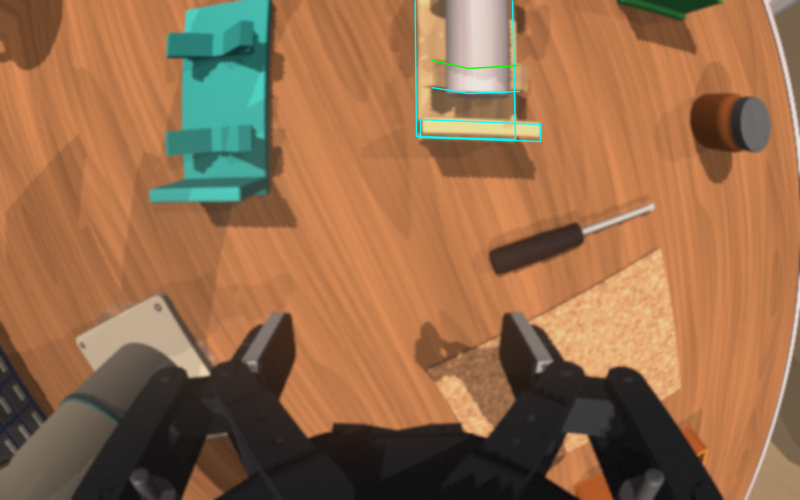

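View pics/s13.png

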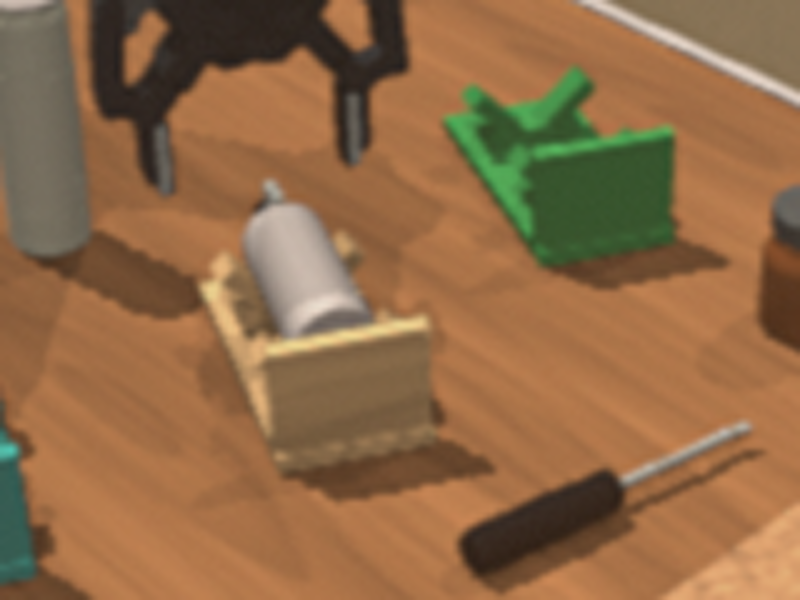

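View pics/w13b.png

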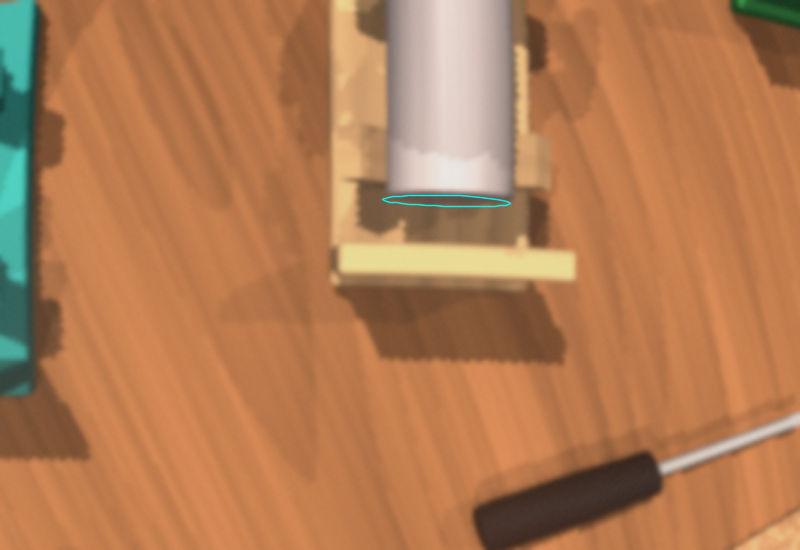

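The capacitor is seated in both notches, level, plain end toward the end board and lug on top (side crop at (272,190)). The bystanders are where they were. Handing in.

```bash
python3 -c "
from cell import ctrl
print(ctrl.finish_job())"
```

```text
the job is handed in; nothing more can be done
None
```

I rolled the capacitor about 63 mm along the mat, loosely straddled by the fingers, until the lug stood straight up. I then gripped it, carried it to the wooden cradle, lowered it into both V notches, let go and backed away. I handed the job in at about 17 s on the robot's clock; it gave no verdict.

**Last checks:**
- **Position:** The networks put the capacitor at (504–506, 206–207), height 51–54 mm; 52 mm is seated. My own overlay put it about 4 mm nearer the end board, still within tolerance. It sits centred to about 1 mm and in line with the cradle, plain end toward the end board.
- **Lug:** It was at about 0 rad when gripped and within about 0.05 rad after release. After I backed away, the side picture still shows it on top. The network did not report the lug tip, so that last angle was judged by eye.
- **Forces:** Setting the capacitor down changed the wrist force by about 8 N. The fingers were clear of it when I handed in.
- **Bystanders:** The spray can and jar are within the networks' few-millimetre error of where they started. The screwdriver was found unmoved in the wrist picture but missed by the network in the side one, though it is plainly visible there.

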